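Gauge the depth of a display mount's blind socket

ROBOT

A 6-joint arm with a two-finger parallel gripper is mounted at the origin on the work surface. World frame = base frame: x ahead of the robot, y to its left, z up, the work surface at z = 0. Lengths are in mm, angles in rad, forces in N, time in s.
With the tool pointing down it reaches from about 350 to 925 mm from the base axis. Payload 6.4 kg.
Tool frame: the origin (TCP) lies between the finger pads; the fingertips stand 17 mm ahead of it and the grasp point (between the pads) lies 2 mm behind it; y points along the fingers, x is the direction in which the jaws open and shut, and the axes are right-handed (so a half turn about y gives the same grasp; the last joint's range is limited). The gripper opens to 94 mm and grips with 3 to 60 N. Pads are 16 mm wide; open, the fingers measure 119 mm over their backs; the gripper's body (75 mm by 177 mm) begins 78 mm behind the grasp point.
Start: joints at [-1.411, 0.245, 1.558, -0, 1.339, -0.174], TCP at [212.968, -614.132, 222.455] pointing down, gripper open.
Joint ranges: [-3.13, 3.13], [-1.02, 2.26], [0.13, 2.54], [-0.95, 4.09], [0.21, 2.88], [-2.74, 2.74]. Speed limits (rad/s): [2.57, 2.57, 3.14, 3.14, 3.14, 3.14].

INTERFACE

Orientations are given as a rotation vector (axis times angle).
In Python, from bench import goto, move_straight, move_j, grip, pause, ik, sense, capture, PlanningError, close_job gives the robot as it stands. The module is installed in compiled form; this text tells all that it offers. Calls block until the motion is done:
- goto(position, orientation): joint-space move of the TCP to a pose.
- move_straight(position, rate=150, rot=None): straight line of the TCP; rot=None keeps the orientation; rate is the mean speed in mm/s.
- move_j(angles): joint-space move.
- grip(opening): finger opening in mm; the grip force is fixed at half the most; returns when the fingers have stopped.
- pause(seconds).
- ik(position, orientation): joint angles nearest the present ones, or None.
- sense(): the state.
- capture(name): name is "side" or "top" or "wrist"; returns a dict with "img" (420x560x3 uint8, red, green, blue), "mtx" (3x3 intrinsics, pixels), "position" and "rotation" of the camera in the world. Camera axes: x right, y up, looking along -z (the intrinsics and any distortion apply to the point x, -y, -z); pixel columns grow to the right and rows downward; lengths in mm; the calibration is good to about 2 mm. A picture is of the moment at which its call begins. There is no depth.
A pose or a line that the arm cannot do raises PlanningError and nothing moves.
- close_job(): hands the job in, once; it reports no verdict.
The state is a dict: "t": time; "joint_positions": joint angles; "qd": joint speeds; "effort": joint torques, N m; "eef_pos": TCP position; "orientation": TCP orientation; "wrist_force": force on the tool from outside, world axes, zero at the start; "moment": the same for the moment, N m; "gripper_width": finger opening in mm.
Only numpy, scipy, OpenCV 4.12 (cv2) and the standard library are available. Lean on these libraries where they do the work, as an engineer would, in place of code of your own. Each camera call takes 0.05 s, during which the arm holds its last target.

TASK

Lift the depth rod out of its wooden holder and slide it, tip down, into the bore of the marble display mount, gently pushing the stiff dust plug down ahead of it until the rod truly bottoms and goes no further. Leave the rod standing there, then press the red head of the telescopic gauge down until its top is level with the top of the rod, so that it keeps the reading. Leave the other things on the bench where they are.

Things in the scene. Friction and masses are not known exactly. Their poses are not given: they have to be found in the camera images.
- rod: depth rod, about 0.1 kg, 115 mm long in all, standing upright in the holder at the start: steel shank 12 mm in diameter and 85 mm long with a tapered tip, and on top of it a round blue grip 20 mm in diameter and 30 mm tall. Origin at the centre of the tip's flat end; z runs up the rod to the grip.
- rod_tip (a point): centre of the lower end of the depth rod's shank (same as its origin)
- rod_top (a point): centre of the flat top face of the rod's blue grip, 115 mm above the tip
- holder: wooden block 60 x 60 x 45 mm fixed to the bench, with a loose upright hole 35 mm deep in the middle of its top in which the rod stands at the start (tip 10 mm above the bench, rod's top 125 mm above it). Origin at the centre of its underside, z up.
- mount: pale marble display-mount block 70 x 70 x 75 mm high, fixed to the bench. Origin at the centre of its underside, z up. Upright blind bore 13.2 mm wide with a chamfered mouth in the middle of its top; its depth differs from mount to mount, 28 to 56 mm, and is not known. Its floor is rigid: there the rod stops dead and the force rises quickly. More than 30 N on the floor damages the mount.
- mount_hole0 (a point): centre of the bore's mouth, 75 mm above the bench. An orange dust plug, 11 mm across, sits in the bore 8 to 16 mm below the mouth. It takes about 6 N to push it down; it stays wherever it is left, also under the rod's weight, and does not spring back. It goes right down to the bore's floor and does not shorten the depth: the rod stops on the floor itself.
- gauge: telescopic height gauge fixed to the bench: square steel foot 70 x 70 x 14 mm and an upright aluminium sleeve 23 mm in diameter up to 105 mm above the bench, out of which a steel post with a red head rises. Origin at the centre of the underside, z up.
- post (a joint): how far the gauge's post has been pushed down, in m, 0 (head's top 200 mm above the bench) to 0.08 (120 mm). It starts at 0 to 0.015. It takes about 4 N to slide it either way and it stays where it is left.
- post_top (a point): centre of the flat top face of the gauge's red head, a disc 28 mm in diameter and 12 mm thick; at the start it stands higher than the rod ever does in the bore
- duck: small yellow toy duck, 46 mm across and 50 mm high; origin at the centre of its underside. Bystander.
- mineral: rough reddish-brown mineral lump with amber crystals, 54 mm across, 36 mm high; origin at the centre of its underside. Bystander.
- jar: amber glass jar with a white cap, 48 mm across, 55 mm high; origin at the centre of its underside. Bystander.
- brush: small brush, 160 mm long, lying flat. Bystander.
- spatula: small spatula, 170 mm long, lying flat. Bystander.
- tray: white divided tray 130 x 100 x 25 mm, empty; origin at the centre of its underside. Bystander.
- weight: brass knob weight, 36 mm across, 40 mm high; origin at the centre of its underside. Bystander.
Not all that is in view belongs to the job. What is shaped like the rod but yellow is not meant.

How it is judged:
By the outcome, as a careful person would: the job done as asked, in the order asked, and still so for the second after the job is handed in, with the robot touching nothing.
It also fails if it takes over 72 s, if anything falls off the work surface, if the arm or the gripper's body presses on something with over 40 N, if the wrist force passes 120 N, or if a joint passes its speed limit or range.

## Working session

There is one attempt and no reset: what is moved stays moved. The work goes in short steps, each a Python script; the robot and the scene stay as the last script left them, time stands still between calls to the robot, and variables do not carry over. Pictures are saved under pics/ and viewed, and the job is handed in when it is done.

```bash
mkdir -p pics
python3 - <<'E'
from bench import *
import cv2,numpy as np
for n in("side","top","wrist"):
    c=capture(n); cv2.imwrite(f"pics/{n}0.png",c["img"][:,:,::-1]); np.savez(f"{n}0.npz",**c)
    print(n,c["mtx"].tolist(),c["position"],c["rotation"],[k for k in c])
print(sense())
E
```

```text
side [[499.2470610152717, 0.0, 282.4666256897473], [0.0, 499.2470610152717, 207.8843975900069], [0.0, 0.0, 1.0]] [-121.16107281  714.33578894 1015.32441098] [ 0.38738107 -1.01755885 -2.26282178] ['img', 'mtx', 'position', 'rotation']
top [[445.33504234295765, 0.0, 281.4138649537936], [0.0, 445.33504234295765, 209.65832274680284], [0.0, 0.0, 1.0]] [ 364.17300604  -34.4312646  1164.30990934] [ 0.11836741 -0.1589646  -1.57953265] ['img', 'mtx', 'position', 'rotation']
wrist [[367.5694444879711, 0.0, 281.3325086873209], [0.0, 367.5694444879711, 205.82399587164258], [0.0, 0.0, 1.0]] [ 290.81986363 -586.19132083  383.18409055] [-0.2477338   0.18075659 -1.22820565] ['img', 'mtx', 'position', 'rotation']
{'t': 0.15, 'joint_positions': array([-1.41108297e+00,  2.45648773e-01,  1.55868028e+00, -3.53417058e-05,
        1.33869350e+00, -1.74097654e-01]), 'qd': array([-0.00031169, -0.00273684, -0.00557758,  0.00064075,  0.00058969,
       -0.00107347]), 'effort': array([ 1.79153603e-04, -4.16263247e+01, -3.14983320e+01,  6.85478188e-02,
        3.15929891e-02, -8.50492916e-05]), 'eef_pos': array([ 212.90131766, -613.70527256,  221.63047337]), 'orientation': array([-1.34781155,  0.96057935, -0.95887728]), 'wrist_force': array([-0.16352961, -0.39970558,  0.41637575]), 'moment': array([ 0.03463047, -0.01388599, -0.06442893]), 'gripper_width': 93.90613361988024}
```

View pics/side0.png

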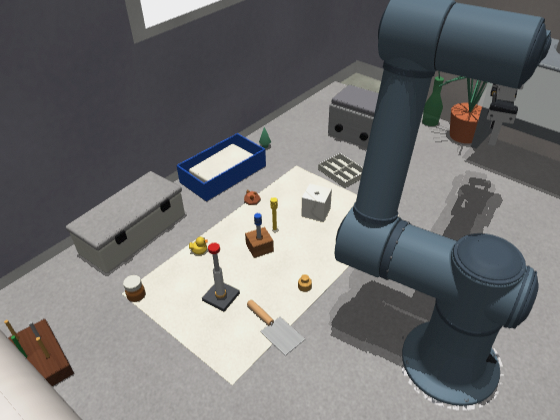

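View pics/top0.png

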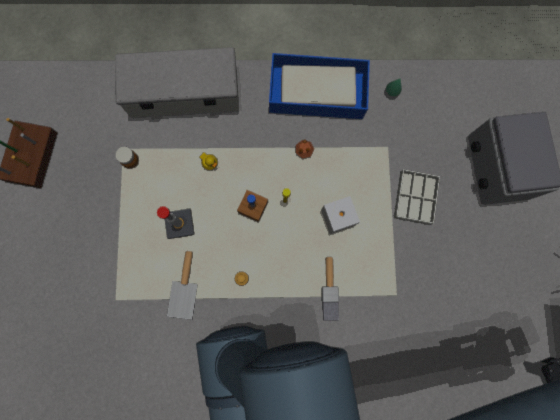

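View pics/wrist0.png

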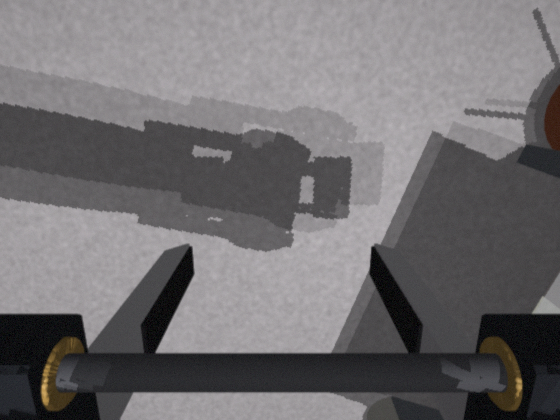

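```bash
python3 -c "
from scipy.spatial.transform import Rotation as R
print(R.from_rotvec([-1.34781155,  0.96057935, -0.95887728]).as_matrix().round(3))"
```

```text
[[ 0.328 -0.     0.945]
 [-0.945  0.001  0.328]
 [-0.001 -1.     0.   ]]
```

The side view shows the blue rod at (258,217), the yellow decoy at (274,203), the mount at (316,202) and the red head at (213,247). The top view shows the blue grip at (251,201), the bore at (342,213) and the red head at (164,213).

```bash
cat > h.py <<'E'
import numpy as np,cv2
from scipy.spatial.transform import Rotation as R
def ray(c,uv):
    K=c["mtx"];d=np.linalg.inv(K)@np.array([uv[0],uv[1],1.]);d=np.array([d[0],-d[1],-d[2]])
    d=R.from_rotvec(c["rotation"]).as_matrix()@d;return np.array(c["position"],float),d
def onz(c,uv,z):
    p,d=ray(c,uv);return p+d*(z-p[2])/d[2]
def proj(c,P):
    q=R.from_rotvec(c["rotation"]).as_matrix().T@(np.asarray(P,float)-c["position"]);q=np.array([q[0],-q[1],-q[2]]);q=c["mtx"]@q;return q[:2]/q[2]
def tri(c1,u1,c2,u2):
    A=np.zeros((3,3));b=np.zeros(3);L=[]
    for c,u in((c1,u1),(c2,u2)):
        p,d=ray(c,u);d=d/np.linalg.norm(d);M=np.eye(3)-np.outer(d,d);A+=M;b+=M@p;L.append((p,M))
    x=np.linalg.solve(A,b);return x,[np.linalg.norm(M@(x-p)) for p,M in L]
def blob(c,lo,hi,roi=None,amin=4):
    h=cv2.cvtColor(c["img"],cv2.COLOR_RGB2HSV);m=cv2.inRange(h,np.array(lo),np.array(hi))
    if roi is not None:
        k=np.zeros_like(m);x0,y0,x1,y1=roi;k[y0:y1,x0:x1]=255;m&=k
    n,l,s,ce=cv2.connectedComponentsWithStats(m)
    return [(s[i].tolist(),ce[i].round(2).tolist()) for i in range(1,n) if s[i,4]>=amin],l
def ori(a): # jaw axis at angle a in xy, tool y down
    x=np.array([np.cos(a),np.sin(a),0]);y=np.array([0,0,-1.]);return R.from_matrix(np.c_[x,y,np.cross(x,y)]).as_rotvec()
E
python3 - <<'E'
from h import *
S={k:dict(np.load(k+"0.npz")) for k in("side","top")}
B={}
for n,lo,hi in(("blue",(105,120,60),(125,255,255)),("red",(0,180,80),(4,255,255)),("yel",(22,150,100),(32,255,255))):
    for k,roi in(("side",(180,180,340,300)),("top",(120,145,390,300))):
        b,_=blob(S[k],lo,hi,roi);print(n,k,b)
for k,r in(("side",(150,160,370,330)),("top",(120,140,400,310))):
    im=S[k]["img"][r[1]:r[3],r[0]:r[2],::-1];f=min(800/im.shape[1],600/im.shape[0]);cv2.imwrite(f"pics/{k}z.png",cv2.resize(im,None,fx=f,fy=f,interpolation=cv2.INTER_NEAREST));print(f)
E
```

```text
blue side [([180, 180, 61, 21, 673], [208.18, 186.75]), ([254, 213, 7, 13, 60], [257.43, 218.55])]
blue top [([247, 195, 8, 8, 51], [250.82, 198.61])]
red side [([208, 243, 11, 11, 80], [213.19, 247.56])]
red top [([158, 207, 11, 11, 92], [162.98, 212.26])]
yel side [([271, 198, 6, 12, 54], [273.5, 202.94]), ([274, 211, 2, 11, 13], [274.85, 216.08]), ([274, 227, 2, 3, 5], [274.4, 228.2]), ([189, 237, 18, 17, 185], [198.11, 245.79])]
yel top [([200, 153, 16, 14, 134], [207.09, 159.1]), ([283, 189, 7, 8, 45], [286.11, 192.13])]
3.5294117647058822
2.857142857142857
```

View pics/sidez.png

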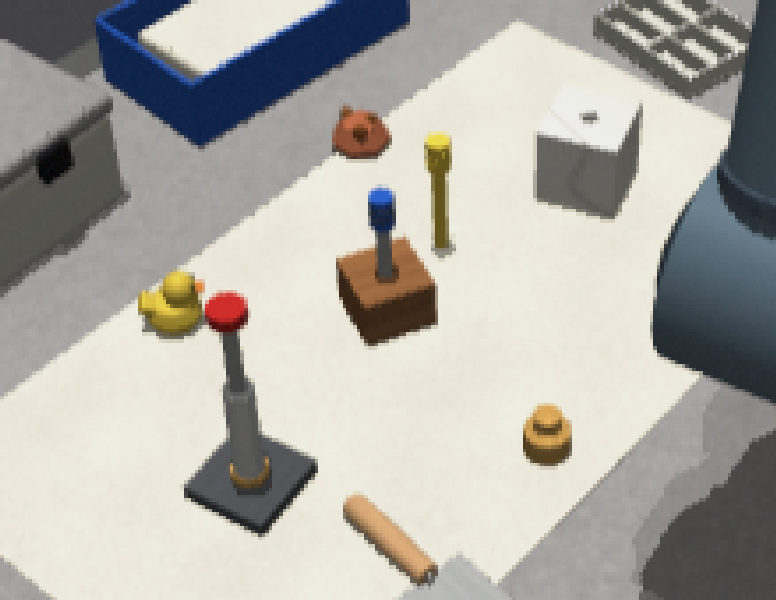

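View pics/topz.png

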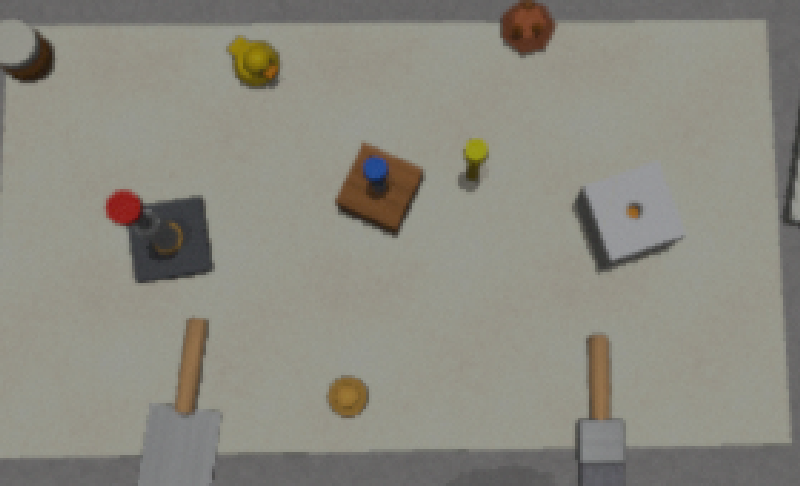

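In the zoomed crops the blue grip's top is at about (251.4,198.8) in the top view, and the bore mouth is at (341.9,213.9) in the top view and (317,193.5) in the side view.

Run:
```python
from h import *
S={k:dict(np.load(k+"0.npz")) for k in("side","top")};t=S["top"];s=S["side"]
print("blue tri",tri(t,(251.3,198.8),s,(257.6,218.5)), "top@125",onz(t,(251.3,198.5),124))
print("red tri",tri(t,(163.3,212.6),s,(213.5,247)), onz(t,(163,212.3),195),onz(s,(213.5,247),195))
print("bore",tri(t,(342.3,214.3),s,(317.5,193.7)),onz(t,(342.3,214.3),75),onz(s,(317.5,193.7),75))
print("yel",onz(t,(286,192.5),115))
h=cv2.cvtColor(t["img"],cv2.COLOR_RGB2HSV)
# holder / mount yaw via top faces
for n,lo,hi,roi,z in(("holder",(3,80,40),(16,255,255),(230,180,275,230),45),("mount",(0,0,150),(180,25,255),(320,190,365,240),75)):
    b,l=blob(t,lo,hi,roi,100);print(n,b)
    m=(l>0).astype(np.uint8);cs=max(cv2.findContours(m,0,2)[0],key=cv2.contourArea)
    bx=cv2.boxPoints(cv2.minAreaRect(cs));P=np.array([onz(t,q,z)[:2] for q in bx]);print(P.round(1).tolist(),P.mean(0))
    e=P[1]-P[0];print(np.degrees(np.arctan2(e[1],e[0])),np.linalg.norm(e))
```

```text
blue tri (array([578.19261645,   8.16848764, 107.89831557]), [np.float64(1.7345352666074458), np.float64(1.7345352666074008)]) top@125 [577.10623884   8.48134448 124.        ]
red tri (array([535.24030046, 201.83851516, 179.79234523]), [np.float64(0.5186727141451946), np.float64(0.5186727141453373)]) [533.69744099 199.18296334 195.        ] [522.78602649 210.96605716 195.        ]
bore (array([ 544.91853219, -217.62675675,   66.70110382]), [np.float64(1.2957794229092499), np.float64(1.2957794229091473)]) [ 544.63642362 -215.54769622   75.        ] [ 537.97566309 -210.11701449   75.        ]
yel [592.83526747 -74.75350545 115.        ]
holder [([237, 190, 31, 31, 489], [252.32, 206.21])]
[[560.6, 50.8], [618.1, 24.8], [590.9, -31.5], [533.8, -5.0]] [575.86567926   9.77839588]
-24.393781335981767 63.08110758823927
mount [([320, 190, 45, 50, 1730], [344.21, 212.16])]
[[607.1, -161.8], [606.0, -272.8], [482.2, -266.8], [483.6, -158.0]] [ 544.74690546 -214.86996947]
-90.5721747348288 111.01614247395429
```

Run:
```python
from h import *
from bench import ik
w=dict(np.load("wrist0.npz"))
p=np.array([ 212.9013, -613.705,  221.6305]);T=R.from_rotvec([-1.34781155,  0.96057935, -0.95887728])
off=T.inv().apply(w["position"]-p);rel=T.inv()*R.from_rotvec(w["rotation"]);print(off,rel.as_matrix().round(3))
print(proj(w,p),proj(w,p+[0,0,-17]))
for name,P,base in(("rod",(577,8,125),(577,8)),("mount",(544,-216,75),(544,-216))):
  for dz in(240,300):
   for back in(0,60,100):
    r=np.array(base);u=r/np.linalg.norm(r);a=np.arctan2(u[1],u[0])-np.pi/2
    q=np.r_[r-back*u,dz];o=ori(a);TT=R.from_rotvec(o)
    c=dict(mtx=w["mtx"],position=q+TT.apply(off),rotation=(TT*rel).as_rotvec())
    print(name,dz,back,proj(c,P),ik(q,o))
```

```text
[  -0.69301789 -161.53509941   82.66679566] [[ 1.     0.     0.002]
 [ 0.002  0.284 -0.959]
 [-0.001  0.959  0.284]]
[283.51924798 274.69842112] [283.44302369 259.82582027]
rod 240 0 [282.96439702 206.81687583] [-1.82524598e-01  6.09770899e-02  1.73120934e+00 -4.44089210e-16
  1.34940622e+00  1.37440780e+00]
rod 240 60 [283.00921505 129.01589699] [-2.05666771e-01 -8.58676170e-02  1.87663599e+00 -4.44089210e-16
  1.35082428e+00  1.35126563e+00]
rod 240 100 [283.04235236  71.49183645] [-2.24415746e-01 -1.89609226e-01  1.96934343e+00 -4.44089210e-16
  1.36185845e+00  1.33251665e+00]
rod 300 0 [282.81524175 188.5689301 ] [-1.82524598e-01  1.98148395e-02  1.66446043e+00 -4.44089210e-16
  1.45731739e+00  1.37440780e+00]
rod 300 60 [282.84450796 123.42364839] [-2.05666771e-01 -1.28453996e-01  1.80667899e+00 -4.44089210e-16
  1.46336766e+00  1.35126563e+00]
rod 300 100 [282.8657614   76.11443677] [-2.24415746e-01 -2.32092058e-01  1.89637562e+00 -4.44089210e-16
  1.47730909e+00  1.33251665e+00]
mount 240 0 [282.83655979 191.1770207 ] [-5.71550611e-01  8.05924503e-02  1.71051646e+00 -4.44089210e-16
  1.35048374e+00  1.37721403e+00]
mount 240 60 [282.86784035 124.21584568] [-5.93992738e-01 -6.51132637e-02  1.85709726e+00 -4.44089210e-16
  1.34960866e+00  1.35477190e+00]
mount 240 100 [282.89061458  75.46385809] [-6.12116942e-01 -1.67709843e-01  1.95045595e+00 -4.44089210e-16
  1.35884654e+00  1.33664770e+00]
mount 300 0 [282.72421206 177.43218015] [-5.71550611e-01  3.97372172e-02  1.64409157e+00 -4.44089210e-16
  1.45776386e+00  1.37721403e+00]
mount 300 60 [282.745646   120.06701912] [-5.93992738e-01 -1.07601132e-01  1.78767243e+00 -4.44089210e-16
  1.46152136e+00  1.35477190e+00]
mount 300 100 [282.76104426  78.85560481] [-6.12116942e-01 -2.10302704e-01  1.87817040e+00 -4.44089210e-16
  1.47372496e+00  1.33664770e+00]
```

```bash
cat >> h.py <<'E'
def snap(n,tag):
    from bench import capture,sense
    c=capture(n);s=sense();cv2.imwrite(f"pics/{tag}.png",c["img"][:,:,::-1]);np.savez(tag+".npz",eef=s["eef_pos"],eo=s["orientation"],**c);return c
E
python3 - <<'E'
from h import *
from bench import *
r=np.array([544,-216.]);u=r/np.linalg.norm(r);a=np.arctan2(u[1],u[0])-np.pi/2
goto(np.r_[r-20*u,240],ori(a));pause(.2);snap("wrist","wm1")
move_straight(np.r_[r-80*u,300],200);pause(.2);snap("wrist","wm2");print(sense()["t"])
r=np.array([577,8.]);u=r/np.linalg.norm(r);a=np.arctan2(u[1],u[0])-np.pi/2
goto(np.r_[r-80*u,300],ori(a));pause(.2);snap("wrist","wr2")
move_straight(np.r_[r-20*u,240],200);pause(.2);snap("wrist","wr1")
s=sense();print(s["t"],s["eef_pos"],s["wrist_force"])
E
python3 -c "
import cv2,numpy as np
I=[cv2.imread(f'pics/{k}.png') for k in('wm1','wm2','wr1','wr2')]
I=np.vstack([np.hstack(I[:2]),np.hstack(I[2:])]);cv2.imwrite('pics/quad.png',cv2.resize(I,(800,600),interpolation=cv2.INTER_AREA))"
```

```text
3.0833
4.9583 [557.1052441    7.61113027 241.31261921] [ 0.32699602 -0.0673621  -0.0399047 ]
```

View pics/quad.png

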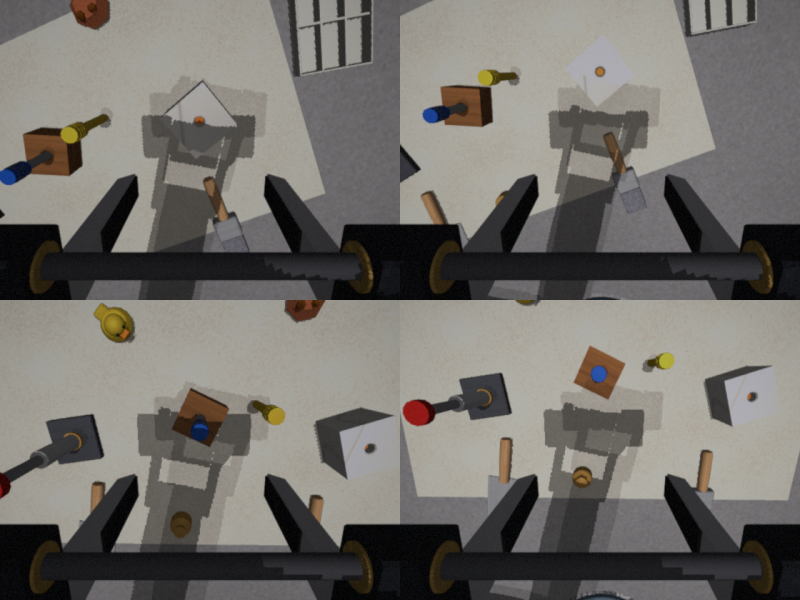

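The wrist views show the bore centred near (280,168) full-scale in wm1 and (280,100) in wm2. The blue grip is near (280,182) in wr1 and (280,102) in wr2, and the red head is near (27,157) in wr2.

Run:
```python
from h import *
C=[]
for k,(x,y) in dict(wm1=(280,170),wm2=(280,100),wr1=(280,180),wr2=(280,102)).items():
    c=dict(np.load(k+".npz"));im=c["img"][y-25:y+25,x-33:x+33,::-1];C.append(cv2.resize(im,None,fx=6,fy=6,interpolation=cv2.INTER_NEAREST))
    b,_=blob(c,(105,120,40) if "r" in k else (3,120,40),(125,255,255) if "r" in k else (20,255,255),(x-30,y-30,x+30,y+30));print(k,b,c["eef"],c["position"]-c["eef"])
    if "m" in k:
        g=cv2.cvtColor(c["img"],cv2.COLOR_RGB2GRAY)[y-10:y+10,x-14:x+14];print(g) if k=="wm2" else 0
cv2.imwrite("pics/q2.png",np.vstack([np.hstack(C[:2]),np.hstack(C[2:])])[:600,:800])
```

```text
wm1 [([273, 164, 12, 10, 97], [278.54, 168.18])] [ 525.26456697 -209.12263021  239.93486778] [ 76.58942113 -30.22808202 161.67740242]
wm2 [([275, 95, 10, 11, 95], [279.55, 99.86])] [ 469.64032034 -186.41259636  298.70567699] [ 76.93203325 -30.31537368 161.29839628]
[[174 170 173 172 171 170 173 170 173 173 172 172 171 166 172 172 171 170
  173 175 172 174 173 174 172 173 172 172]
 [172 172 172 171 173 173 172 171 174 172 170 171 170 170 171 169 170 171
  171 172 173 173 174 172 171 173 173 173]
 [174 171 174 172 173 173 173 172 171 170 166 161 152 148 143 134 152 162
  169 171 171 175 172 173 172 170 172 172]
 [174 172 172 173 173 173 175 173 170 161 149 139 123 112 109 109 132 126
  143 168 172 172 174 174 175 174 173 171]
 [173 176 173 173 170 171 173 167 158 139 114  95  86  88  84  87  98 104
  130 158 166 171 170 170 172 174 173 174]
 [172 171 171 176 173 173 168 159 125 109  82  85 103 108 101  86  90  92
  109 138 147 170 173 171 173 174 172 173]
 [172 173 174 174 170 171 168 147 111  87  88 108 122 120 118 110 114 105
   88 107 119 158 172 174 173 174 172 172]
 [171 172 176 1
[... 1069 characters left out ...]
69 157 131 125 110  90  84  84  89 104 119
  135 154 165 174 172 176 173 170 175 176]
 [173 175 173 174 172 173 173 172 167 155 151 135 131 128 126 127 131 133
  154 169 173 173 172 173 174 172 171 173]
 [173 171 173 173 171 172 172 173 172 168 168 161 160 154 156 155 158 159
  169 173 175 173 174 174 174 172 174 174]
 [172 172 171 176 173 176 173 174 174 174 173 170 172 170 168 169 169 172
  172 172 169 173 174 173 171 173 174 173]]
wr1 [([267, 171, 25, 26, 509], [279.16, 183.86])] [557.1052441    7.61113027 241.31261921] [ 82.10831596   1.73032673 162.05272952]
wr2 [([267, 93, 22, 22, 386], [277.87, 103.35])] [497.08908212   5.71837905 299.9189122 ] [ 82.50834734   1.35044902 161.66043065]
```

View pics/q2.png

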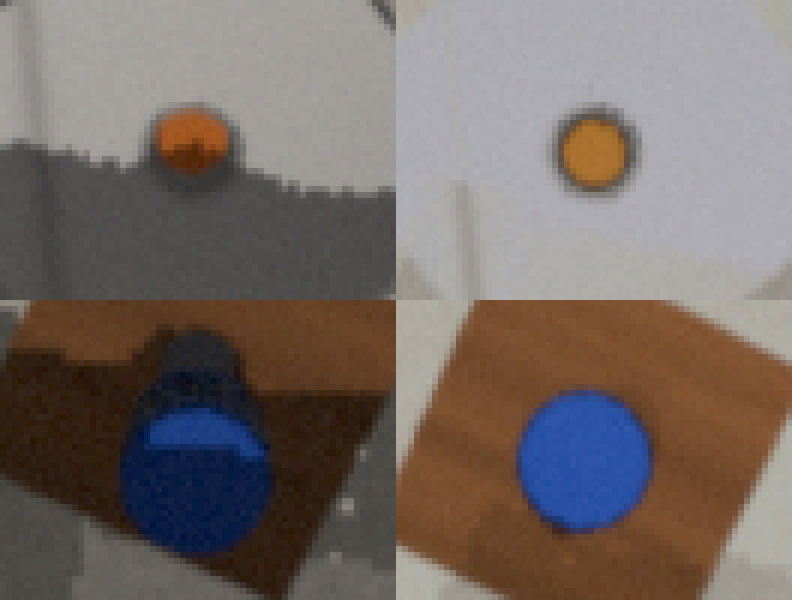

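Run:
```python
from h import *
L=lambda k:dict(np.load(k+".npz"))
for z0,D in((125,dict(wr2=(278,103.3),wr1=(279.2,184.5))),(75,dict(wm2=(279.35,99.95),wm1=(278.8,169.3)))):
    for k,u in D.items():print(k,onz(L(k),u,z0).round(2),onz(L(k),u,z0)[:2]-L(k)["eef"][:2])
    (a,u),(b,v)=D.items();print(tri(L(a),u,L(b),v))
c=L("wr2");b,_=blob(c,(0,180,60),(4,255,255),(0,130,80,190));print(b);c=L("wr1");b,_=blob(c,(0,180,60),(4,255,255),(0,230,80,300));print(b)
```

```text
wr2 [574.    10.39 125.  ] [76.90864635  4.67525748]
wr1 [574.59  10.42 125.  ] [17.48432156  2.80487386]
(array([573.951946 ,  10.4236895, 122.2530969]), [np.float64(0.002919419632932948), np.float64(0.0029194196329265)])
wm2 [ 543.64 -212.75   75.  ] [ 74.0023966  -26.33770093]
wm1 [ 544.51 -213.67   75.  ] [19.24214273 -4.54662563]
(array([ 543.49560459, -212.92856195,   68.67917508]), [np.float64(0.262918934790013), np.float64(0.26291893478999145)])
[([5, 141, 37, 35, 953], [22.67, 157.75])]
[([0, 258, 4, 19, 41], [1.05, 267.17])]
```

Run:
```python
from h import *
from bench import *
o=ori(-np.pi/2)
grip(45)
goto([574.2,10.4,180],o);move_straight([574.2,10.4,110],100)
print(sense()["eef_pos"],sense()["wrist_force"],sense()["t"])
grip(0);pause(.2);s=sense();print(s["eef_pos"],s["wrist_force"],s["gripper_width"])
c=snap("wrist","g0")
move_straight([574.2,10.4,250],120);pause(.2);s=sense();print(s["t"],s["eef_pos"],s["wrist_force"],s["moment"],s["gripper_width"])
c=snap("wrist","g1");snap("side","s1");print(proj(c,s["eef_pos"]+[0,0,15]))
```

```text
[574.8075551   10.29347226 110.80436605] [ 0.00435626  0.02015876 -0.0039631 ] 7.0583
[574.4436284   10.2781225  110.31829736] [-0.01802858 -1.49507188  2.38995344] 19.4818743934555
9.35 [573.89209484  10.44173746 249.26204703] [-0.54276724  0.3337888  -0.56742916] [ 0.01928062 -0.01175876  0.0207977 ] 19.58171380920553
[283.12437004 289.5312431 ]
```

View pics/g1.png

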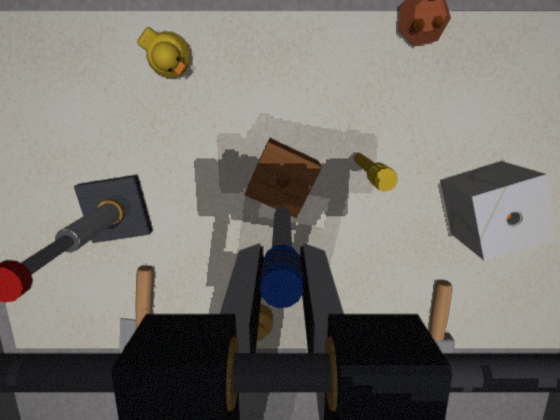

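View pics/s1.png

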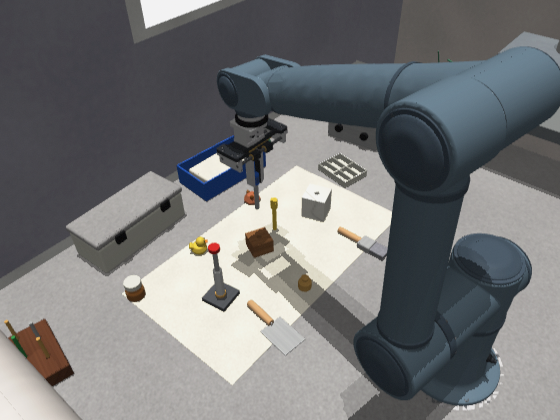

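The rod is in hand. In g1 its grip is near (282,277) and the shank leads to a tip near (283,208). The side view shows it clear of the holder.

Run:
```python
from h import *
for k in("g0","g1"):
    c=dict(np.load(k+".npz"));b,_=blob(c,(105,120,20),(125,255,255),(240,180,330,330));print(b,c["eef"])
im=c["img"][195:315,220:345,::-1];cv2.imwrite("pics/g1z.png",cv2.resize(im,None,fx=5,fy=5,interpolation=cv2.INTER_NEAREST))
P=c["eef"]
print(proj(c,P+[0,0,15]),proj(c,P+[0,0,-100]))
```

```text
[([259, 244, 45, 64, 2016], [281.31, 278.25])] [574.44096984  10.28518012 110.30979493]
[([259, 245, 45, 63, 2014], [281.23, 278.29])] [573.9961623   10.43205812 249.4690914 ]
[283.14762328 289.55672143] [282.67845762 211.83920557]
```

View pics/g1z.png

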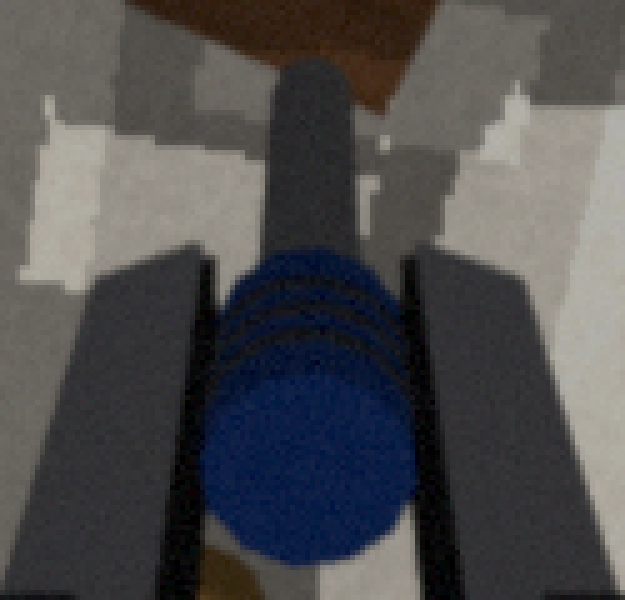

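Run:
```python
from h import *
from bench import *
c=dict(np.load("g1.npz"));T=R.from_rotvec(c["eo"])
m=onz(c,(281.5,288.5),c["eef"][2]+14.7);d=T.inv().apply(m-c["eef"]);print("held top rel tool",d)
m=onz(c,(281.9,209),c["eef"][2]-100.3);print("tip approx",T.inv().apply(m-c["eef"]))
a=np.arctan2(-216,544)-np.pi/2;o=ori(a);T2=R.from_rotvec(o)
mm=np.array([544.4,-213.5,0]);off=T2.apply([d[0],0,d[2]]);p=mm-off;print(p)
goto([p[0],p[1],250],o);move_straight([p[0],p[1],190],100);pause(.3);s=sense();print(s["t"],s["eef_pos"],s["wrist_force"])
c=snap("wrist","m1");snap("top","mt1");print(proj(c,[544.4,-213.5,75]))
im=c["img"][180:300,220:345,::-1];cv2.imwrite("pics/m1z.png",cv2.resize(im,None,fx=5,fy=5,interpolation=cv2.INTER_NEAREST))
np.save("p.npy",np.r_[p[:2],a])
```

```text
held top rel tool [ -0.73749749 -14.70018316   0.34514472]
tip approx [ -0.56108567 100.29812474   2.21439031]
[ 5.43807056e+02 -2.14058072e+02  1.32397695e-16]
11.4083 [ 544.07038265 -214.23340501  190.62026722] [ 0.54024977 -0.09791421 -1.04662619]
[281.09994008 205.81276995]
```

View pics/m1z.png

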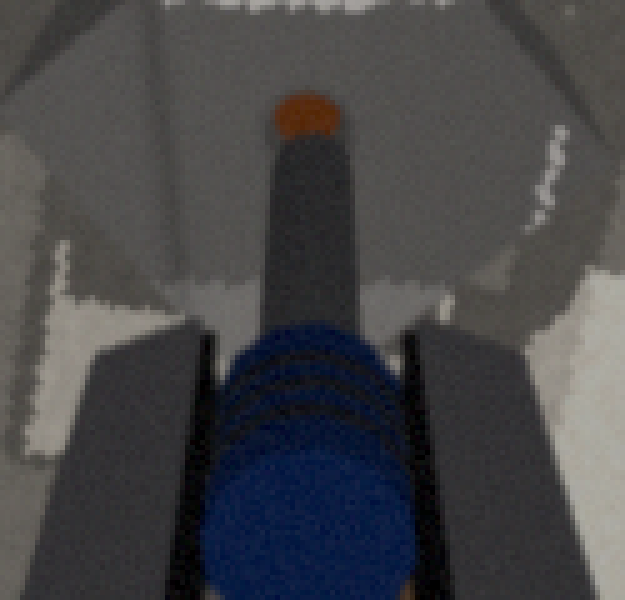

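View pics/mt1.png

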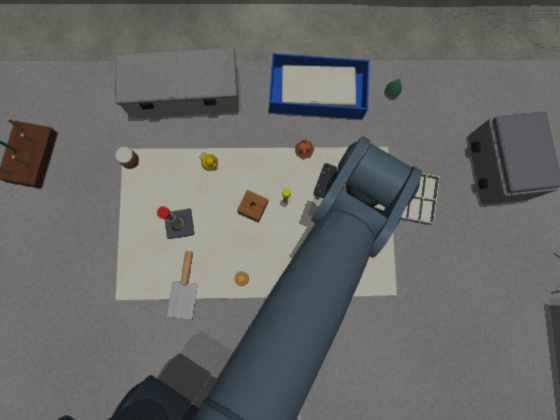

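The tip is about 0.8 px (roughly 0.6 mm) to the right of the plug and bore axis in the wrist image. I'll correct for that and descend while watching the force.

Run:
```python
from h import *
from bench import *
p=np.load("p.npy");p[:2]+=[.22,.56];np.save("p.npy",p)
f0=sense()["wrist_force"]
move_straight([p[0],p[1],179],80);print(sense()["eef_pos"],f0)
for z in np.arange(178,165.9,-1):
    move_straight([p[0],p[1],z],25);s=sense();f=s["wrist_force"]-f0;print(round(s["t"],2),z,s["eef_pos"].round(2),f.round(2),s["moment"].round(3))
    if f[2]>8 or np.hypot(*f[:2])>10:break
```

```text
[ 543.42025416 -213.08261313  177.77225912] [ 0.89725348  0.19128266 -0.63703125]
12.05 178.0 [ 544.1  -213.53  178.1 ] [-0.39  0.85 -0.4 ] [ 0.023 -0.012 -0.029]
12.3 177.0 [ 544.01 -213.51  177.02] [-1.53 -0.36 -1.13] [0.031 0.015 0.033]
12.55 176.0 [ 543.97 -213.46  175.89] [-1.23 -0.56 -0.79] [ 0.082 -0.001 -0.056]
12.8 175.0 [ 543.96 -213.47  174.87] [-0.59 -0.43  0.75] [ 0.08   0.045 -0.022]
13.05 174.0 [ 543.98 -213.48  173.9 ] [-1.36 -0.62 -0.54] [ 0.075  0.022 -0.039]
13.3 173.0 [ 543.98 -213.5   172.92] [-1.85 -0.52 -0.22] [ 0.06  -0.     0.028]
13.55 172.0 [ 543.97 -213.49  171.91] [-0.54  0.07 -0.25] [ 0.046 -0.007 -0.05 ]
13.8 171.0 [ 543.98 -213.45  170.92] [-0.2  -0.37 -0.57] [0.058 0.016 0.003]
14.05 170.0 [ 543.97 -213.47  169.91] [-0.37  0.37  0.35] [0.086 0.022 0.019]
14.3 169.0 [ 543.98 -213.47  168.89] [-0.96  0.31 -0.41] [0.065 0.018 0.01 ]
14.55 168.0 [ 543.98 -213.46  167.89] [-0.84 -0.24 -0.3 ] [ 0.083  0.002 -0.01 ]
14.8 167.0 [ 543.98 -213.46  166.9 ] [-0.82  0.47 -0.77] [ 0.026 -0.035 -0.03 ]
15.05 166.0 [ 543.97 -213.47  165.9 ] [-0.92  0.01 -0.53] [0.043 0.016 0.037]
```

The tip is about 9.5 mm into the bore with no contact force. Next I'll push the plug down.

Run:
```python
from h import *
from bench import *
p=np.load("p.npy")
z=166.;n=0
while z>114:
    z-=1 if z>149 else .5
    move_straight([p[0],p[1],z],30);s=sense();f=s["wrist_force"];n+=1
    if n%3==0 or f[2]>8:print(round(s["t"],2),z,s["eef_pos"].round(2),f.round(2),round(s["gripper_width"],2))
    if f[2]>12 or np.hypot(*f[:2])>12:break
snap("wrist","in1")
```

```text
15.8 163.0 [ 543.96 -213.46  162.88] [-0.03 -0.29 -0.39] 19.64
16.55 160.0 [ 544.41 -213.71  160.75] [-0.94 -0.3   5.37] 19.36
17.3 157.0 [ 544.13 -213.61  157.07] [-0.3   0.94  4.55] 19.52
18.05 154.0 [ 544.03 -213.51  153.95] [0.85 0.14 4.39] 19.58
18.8 151.0 [ 544.01 -213.5   150.93] [ 1.08 -0.42  4.  ] 19.24
19.55 148.5 [ 544.04 -213.49  148.49] [-0.06 -1.14  4.73] 19.3
20.3 147.0 [ 544.01 -213.51  146.95] [-0.28 -0.17  4.78] 19.74
21.05 145.5 [ 544.   -213.51  145.44] [ 0.18 -0.59  4.53] 19.32
21.8 144.0 [ 544.   -213.48  143.93] [-0.52 -1.56  5.3 ] 19.57
22.55 142.5 [ 544.02 -213.48  142.45] [ 0.61 -0.25  4.59] 19.29
23.3 141.0 [ 544.   -213.52  140.95] [ 0.5  -0.45  3.7 ] 19.3
24.05 139.5 [ 543.99 -213.49  139.43] [0.54 0.14 4.65] 19.44
24.8 138.0 [ 544.01 -213.49  137.96] [ 0.52 -0.27  3.29] 19.12
25.55 136.5 [ 544.01 -213.49  136.43] [ 0.91 -0.82  4.92] 19.51
26.3 135.0 [ 544.   -213.47  134.95] [ 0.44 -0.31  5.  ] 19.16
27.05 133.5 [ 543.99 -213.47  133.43] [ 0.42 -1.11  4.69] 19.14
27.8 132.0 [ 543.99 -213.48  131.94] [-0.21 -0.76  4.57] 19.46
28.55 130.5 [ 544.02 -213.48  130.46] [ 1.14 -0.67  4.63] 19.34
29.3 129.0 [ 544.01 -213.52  128.95] [ 0.43 -0.97  4.05] 19.56
30.05 127.5 [ 544.01 -213.48  127.43] [-0.39 -0.86  5.8 ] 19.32
30.8 126.0 [ 544.01 -213.48  125.93] [ 0.38 -0.31  4.97] 19.53
31.55 124.5 [ 544.01 -213.48  124.43] [-0.34 -0.29  5.21] 19.19
32.3 123.0 [ 544.08 -213.51  123.11] [-0.09 -0.54  5.4 ] 19.25
32.8 122.0 [ 544.47 -213.7   123.07] [-0.55 -0.04  8.67] 19.29
33.05 121.5 [ 544.64 -213.77  123.04] [-1.26  0.07 10.74] 19.6
33.3 121.0 [ 544.8  -213.86  122.98] [-1.55 -0.   13.29] 19.14
```

The push stopped at TCP z ≈ 123.0 and the force rose steeply from 5 N to 13 N, so the depth is about 52 mm. I'll unload, release the rod, then check the seating by touching the rod top with closed fingertips. That touch also gives the reference height for the gauge.

Run:
```python
from h import *
from bench import *
p=np.load("p.npy")
move_straight([p[0],p[1],123],30);pause(.1);s=sense();print(s["eef_pos"],s["wrist_force"])
grip(40);pause(.15);s=sense();print(s["eef_pos"],s["wrist_force"])
move_straight([p[0],p[1],185],120);grip(0);pause(.2);f0=sense()["wrist_force"];print(f0,sense()["gripper_width"])
snap("wrist","rel")
move_straight([p[0],p[1],159],60)
z=159.
while z>147:
    z-=.5;move_straight([p[0],p[1],z],30);s=sense();f=s["wrist_force"]-f0
    if f[2]>1.5:print(round(s["t"],2),z,s["eef_pos"].round(2),f.round(2))
    if f[2]>12:break
print(s["t"],z)
```

```text
[ 543.96553678 -213.33655872  123.07592431] [-0.11549292 -0.23670132  6.73548527]
[ 544.00211369 -213.49163691  122.97452298] [-0.61553134  0.19867413 -0.58765497]
[0.19445254 0.33776728 0.9161458 ] 0.26271232857197907
38.88 154.5 [ 544.33 -213.69  155.02] [-0.48 -0.54  2.85]
39.12 154.0 [ 544.63 -213.89  155.01] [0.33 0.59 4.54]
39.38 153.5 [ 544.89 -214.05  154.99] [-0.49 -0.49  5.56]
39.62 153.0 [ 545.18 -214.25  154.96] [-0.18 -0.71  6.64]
39.88 152.5 [ 545.45 -214.42  154.94] [-0.6  -1.04  8.74]
40.12 152.0 [ 545.74 -214.58  154.9 ] [-0.3  -0.3   9.69]
40.38 151.5 [ 546.01 -214.77  154.88] [-1.14  0.26 11.39]
40.62 151.0 [ 546.29 -214.97  154.86] [-0.95 -0.15 12.71]
40.625 151.0
```

View pics/rel.png

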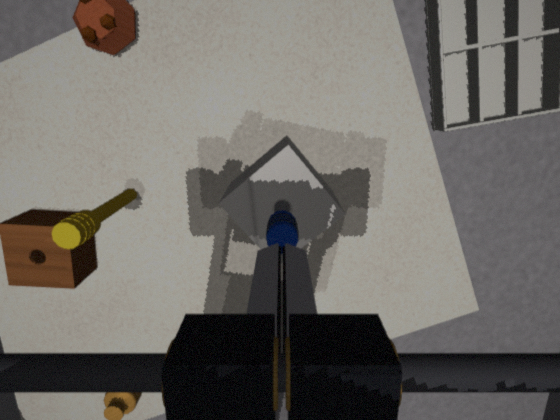

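Under 12.7 N the rod top held at TCP z 155.0 to 154.86, so it is on the rigid floor and its top is at about 138.0 mm. The picture shows it standing at (283,228). Next I'll look at the gauge.

Run:
```python
from h import *
from bench import *
p=np.load("p.npy")
move_straight([p[0],p[1],240],150)
r=np.array([533.,200]);u=r/np.linalg.norm(r);a=np.arctan2(u[1],u[0])-np.pi/2
goto(np.r_[r-70*u,330],ori(a));pause(.2);c=snap("wrist","ga")
b,_=blob(c,(0,170,40),(4,255,255),(150,0,400,300));print(b,sense()["t"])
for bb in b:
    if bb[0][4]>200:
        for z in(185,190,195,200):print(z,onz(c,bb[1],z))
```

```text
[([261, 95, 33, 35, 878], [277.22, 111.93])] 43.125
185 [532.73348916 203.79986597 185.        ]
190 [532.93528499 203.80788476 190.        ]
195 [533.13708082 203.81590355 195.        ]
200 [533.33887665 203.82392234 200.        ]
```

View pics/ga.png

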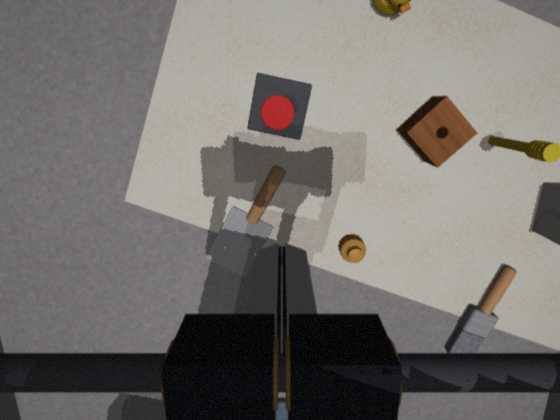

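The red head is centred at (277,112) in the wrist view, which is about (533.3,203) in world coordinates. I'll press it to the same TCP height.

Run:
```python
from h import *
from bench import *
x,y=533.3,203.0
a=np.arctan2(200,533)-np.pi/2
goto([x,y,228],ori(a));pause(.2);f0=sense()["wrist_force"]
for z in(210,190,172,160):
    move_straight([x,y,z],35);s=sense();print(round(s["t"],2),z,s["eef_pos"].round(2),(s["wrist_force"]-f0).round(2))
    if s["wrist_force"][2]>20:break
else:
    z=157.
    while z>150:
        move_straight([x,y,z],20);pause(.08);s=sense();e=s["eef_pos"][2];print(round(s["t"],2),round(z,2),s["eef_pos"].round(2),(s["wrist_force"]-f0).round(2))
        if e<155.08:break
        z-=max(.1,min(1,(e-155.0)*.7))
```

```text
44.56 210 [533.31 202.99 209.86] [ 1.27  1.44 -0.73]
45.28 190 [533.11 202.93 189.72] [ 0.51  1.42 -0.69]
45.95 172 [532.92 202.97 171.3 ] [-0.42  1.63 -0.53]
46.44 160 [533.1  202.94 159.42] [ 0.17  0.9  -2.35]
46.83 157.0 [533.26 202.99 156.83] [ 0.82  1.   -0.38]
47.16 156.0 [533.29 203.01 156.12] [-0.36  1.46  1.35]
47.49 155.21 [533.33 203.   155.34] [-1.04  1.26  1.13]
47.83 154.98 [533.32 203.   155.02] [-1.25  0.84  1.15]
```

The force is lower than the expected 4 N, so I'll back off and look.

Run:
```python
from h import *
from bench import *
s=sense();print(s["eef_pos"],s["wrist_force"])
snap("side","sg1");c=snap("wrist","sg2")
im=c["img"][180:330,180:380,::-1]
sd=dict(np.load("sg1.npz"))["img"][170:330,160:370,::-1]
cv2.imwrite("pics/sgz.png",np.hstack([cv2.resize(im,(400,300)),cv2.resize(sd,(394,300))]))
```

```text
[533.31678496 203.00494159 155.01980238] [-1.4887131  -0.39007963  2.67177913]
```

View pics/sgz.png

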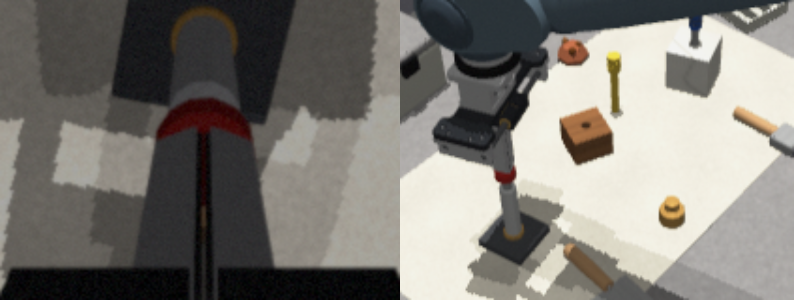

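Run:
```python
from h import *
from bench import *
x,y=533.3,203.0
def avg(n=12):
    F=[]
    for _ in range(n):pause(.02);s=sense();F.append(np.r_[s["eef_pos"][2],s["wrist_force"][2]])
    return np.mean(F,0).round(2)
move_straight([x,y,162],60);pause(.2);print("free",avg())
for z in(156.0,155.4,155.0,154.8,154.6):
    move_straight([x,y,z],20);pause(.05);m=avg();print(z,m)
    if m[0]<155.0: break
print(sense()["t"])
```

```text
free [ 1.6176e+02 -1.1000e-01]
156.0 [1.5607e+02 1.0000e-02]
155.4 [155.4   -0.21]
155.0 [155.04   0.44]
154.8 [155.02   2.52]
154.6 [154.72   3.3 ]
51.2917
```

Run:
```python
from h import *
from bench import *
x,y=533.3,203.0
move_straight([x,y,250],120)
r=np.array([x,y]);u=r/np.linalg.norm(r)
move_straight(np.r_[r-110*u,330],200);pause(.2)
a=snap("wrist","f1");b=snap("side","f2")
cv2.imwrite("pics/fz.png",np.hstack([cv2.resize(a["img"][:,:,::-1],(400,300)),cv2.resize(b["img"][170:330,160:370,::-1],(394,300))]))
bb,_=blob(b,(0,170,60),(4,255,255),(180,200,260,300));print(bb,sense()["t"],proj(b,[535,202,138-4]))
bb,_=blob(b,(105,120,40),(125,255,255),(290,140,350,220));print(bb)
```

```text
[([211, 257, 10, 11, 88], [215.51, 262.01])] 53.3667 [215.29131997 260.41051938]
[([314, 175, 7, 11, 60], [317.07, 179.72])]
```

View pics/fz.png

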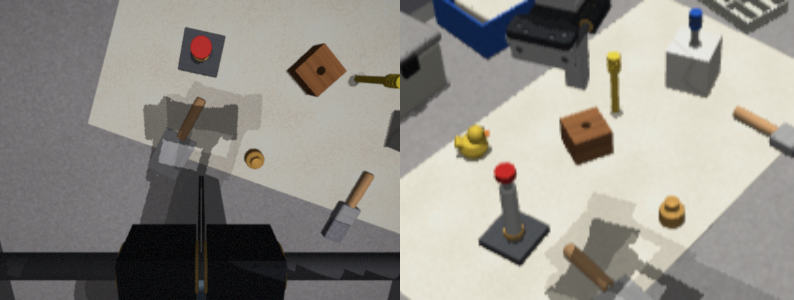

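The final views show the rod standing in the mount (side view 317,180), the red head lowered (215,262) where I expected it, and the other things in place. I'm handing the job in.

```bash
python3 -c "
from bench import *
s=sense();print(s['t'],s['wrist_force']);close_job()"
```

```text
53.3667 [-0.37798587  1.13263962  0.37265369]
the job is handed in; nothing more can be done
```

The rod stands bottomed in the marble mount, and the gauge head is pressed level with its top to within about 0.3 mm. I handed the job in at 53 s, with the arm clear of everything.

- **Rod:** I pushed the plug down at about 5 N until the rod stopped dead, about 52 mm deep. I stopped pushing at 13 N. After release, pressing its top with closed fingertips up to 12.7 N moved it only about 0.16 mm, so it is on the floor. The fingertips met the rod's top at TCP z 155.0, which puts it about 138 mm above the bench.
- **Gauge:** I pressed the red head with the same fingertips to TCP z 155.02. A second touch to check it nudged the head slightly lower, to 154.72. It therefore sits about 0.3 mm below the rod's top, and I did not pull it back up.
- **Checks that disagreed:** The camera heights were a few mm off (about 69 mm against the known 75 mm at the bore), so I relied on touch rather than images for the levelling. The force while pressing the head read about 1 to 3 N, below the stated 4 N. The head did go down, as the pictures and the second touch show.
- **Other things:** The final pictures show nothing else moved among the things in view.

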